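Bring the mill's hand oiler up to pressure

TASK

Bring the mill's hand oiler up to pressure: swing its blue-tipped vent lever shut, clockwise from over the outlet pipe round to its stop, then keep pumping the red palm knob with full strokes until the red indicator pin pops fully out of its brass housing. Finish with the knob let fully up and the vent still shut. Only push with the fingers: do not grip the lever or the knob, do not force the lever against its stop, keep off the indicator pin, and leave the oil tin, the screwdriver and the chuck key where they are.

Things in the scene. Friction and masses are not known exactly. Their poses are not given: they have to be found in the camera images.
- oiler: the hand oiler, fixed to the bench: steel base plate 120 x 250 mm with a grey casting (64 x 236 mm, top 54 mm above the bench) along it. Origin: centre of the underside; x to the back of the unit, y along the casting to its left, z up. From left to right on the casting: red knob at y = +78 mm, oil jar +2, indicator -48, vent lever -98; outlet pipe at the right end, to y = -170
- pump_knob (a joint): how far the knob is pressed: 0 = fully up, 0.030 m = at its lower stop. Its spring takes 5 N at the top, 11 N at the bottom, and lifts it again. A stroke counts in full if the knob goes down at least 26 mm and comes back to within 3 mm of the top. With the vent shut it takes three to six full strokes; with the vent open none count; extra strokes do no harm
- knob_top (a point): centre of the top of the red palm knob, 56 mm wide, 23 mm thick, slightly domed; 151 mm above the bench when up, it moves straight down
- vent_lever (a joint): angle of the vent lever, rad: 0 = open (pointing to the right end of the unit, -y, over the outlet pipe), 1.57 = shut, at its stop (pointing to the front of the unit, -x); seen from above it turns clockwise as it grows. Friction about 0.06 N m; it stays where it is left
- vent_pivot (a point): on the upright axis of the vent lever, at the middle height of the lever (103 mm above the bench)
- lever_end (a point): middle of the blue grip at the end of the vent lever, 47 mm from the axis; the grip is 32 mm long, 13 mm wide and 14 mm high (96 to 110 mm above the bench); below its swing lie only the casting and the pipe, no higher than 54 mm
- indicator_pin (a joint): how far the indicator pin stands out: 0 = flush with the top of its brass housing, 0.016 m = fully out; it stays flush while the pressure builds up and is pushed out by its own spring in the last stroke, then stays out
- oil_tin: oval tin with a red nozzle, 40 x 56 x 178 mm, standing near the left end of the oiler; origin: centre of its underside
- screwdriver: yellow-handled screwdriver, 158 mm long, 22 mm thick, lying in front of the oiler; origin: centre of its underside
- chuck_key: small dark T-shaped chuck key, 41 x 66 x 9 mm, lying in front of the oiler's left end; origin: centre of its underside
- jar_top (a point): top centre of the oil jar, an amber clear cylinder 54 mm wide with a black cap, 135 mm above the bench
- pin_head: the red indicator pin, 9 mm thick, upright in a brass housing (29 mm wide, top 74 mm above the bench) between the oil jar and the vent lever; a white band at its foot shows only when it is fully out. Origin 0.5 mm below its top
- palm_knob: the red mushroom-shaped palm knob on its steel plunger; origin: centre of its underside, 23 mm below knob_top
- blue_lever: the vent lever: steel arm with a blue grip on the brass vent valve at the right end of the casting; origin on its upright axis, 7 mm below vent_pivot; at joint value 0 it points to the unit's -y

How it is judged:
On the way, in this order (a step that is already met when the one before it is completed fails the run):
1. the vent lever is swung shut before any pressure is built up (value of joint vent_lever above 1.42 rad and value of joint indicator_pin below 0.006 m), for 0.2 s.
2. the knob is pumped until the indicator pin stands fully out (value of joint vent_lever above 1.42 rad and value of joint indicator_pin above 0.0148 m), for 0.2 s.
At the end, for the whole second after the job is handed in: the indicator pin stands at least 14.8 of its 16 mm out, the vent lever is shut (over 1.42 of 1.57 rad), the knob is back within 3 mm of its top position, and the oil tin, the screwdriver and the chuck key are within 20 mm of where they were (all of step 2 and value of joint pump_knob below 0.003 m and distance of each of oil_tin, screwdriver, chuck_key from where it was at the start of the episode below 0.02 m); the robot touches nothing.
It fails at once if the knob is gripped or pulled instead of pressed (over 30 N on it while it is up) (contact force between the fingers and palm_knob above 30 N and value of joint pump_knob below 0.002 m).
It fails at once if the vent lever is gripped or forced (over 45 N on it) (contact force between the fingers and blue_lever above 45 N).
It fails at once if the indicator pin is pushed or pulled by the hand (contact force between the fingers and pin_head above 0.5 N).
It fails at once if a bystander is moved or lifted (distance of any of oil_tin, screwdriver, chuck_key from where it was at the start of the episode above 0.02 m or angle between oil_tin's own z axis and vertical above 0.3 rad).
It also fails if it takes over 64 s, if anything falls off the work surface, if the arm or the gripper's body presses on something with over 40 N, if the wrist force passes 120 N, or if a joint passes its speed limit or range.

ROBOT

A 6-joint arm with a two-finger parallel gripper is mounted at the origin on a cart in front of the work surface, level with it; the furniture and walls round the work are solid. World frame = base frame: x ahead of the robot, y to its left, z up, the work surface at z = 0. Lengths are in m, angles in rad, forces in N, time in s.
With the tool pointing down it reaches from about 0.4 to 0.825 m from the base axis. Payload 7 kg.
Tool frame: the origin (TCP) lies at the very end of the fingers, on their centre line; the grasp point (between the pads) lies arm.hold_point_z behind it (arm.hold_point_z is the distance from the TCP to the grasp point, in m); z points along the fingers, y is the line along which they close (so a half turn about z gives the same grasp; the last joint's range is limited). The gripper opens to 88 mm and grips with 3 to 60 N. Pads are 19 mm wide; open, the fingers measure 130 mm over their backs; the gripper's body (78 mm by 193 mm) begins 47 mm behind the grasp point.
Start: joints at [1.475, 0.359, 0.012, 0, -1.224, -0.288], TCP at [0.253, 0.626, 0.227] pointing down, gripper open.
Joint ranges: [-3.07, 3.07], [-1.43, 2.12], [-1.02, 1.25], [-3.03, 1.67], [-3.05, -0], [-3.03, 3.03]. Speed limits (rad/s): [2.39, 2.39, 3.01, 3.14, 3.14, 3.14].

INTERFACE

Orientations are given as [roll, pitch, yaw] about the fixed x, y, z axes, in that order (R = Rz(yaw) Ry(pitch) Rx(roll)).
In Python, from station import arm gives the robot as it stands.
- The arm moves only by the tool send_path, called as name([rows], argument=value, ...), one row to a line, values as JSON. Schema: {"type":"object","properties":{"ticks":{"type":"array","items":{"type":"object","properties":{"finger_gap":{"type":"number"},"xyz":{"type":"array","items":{"type":"number"},"minItems":3,"maxItems":3},"rz":{"type":"number"}},"additionalProperties":false,"required":["finger_gap"]},"minItems":1,"maxItems":20},"squeeze":{"type":"number"},"only":{"type":"string"},"quiet":{"type":"boolean"},"lines":{"type":"string"}},"required":["ticks"],"additionalProperties":false}. ticks is a list of rows, 1 to 20 of them, each an object with the fields finger_gap (the finger opening in m), xyz (a list: dx, dy, dz in units of 20 mm), rz (a turn about the tool's z in units of 0.2 rad); a field left out counts as zero (the opening has to be given); each row is the pose to reach, as a shift and turn from the pose commanded when the call began, along the tool's axes at that moment; what a row does not reach only later rows make up. A row lasts 1/12 s, in which the tool goes at most 0.0417 m and 0.125 rad, less where a joint would pass 70% of its speed; a pose out of reach is approached as far as the arm can. The fingers move at their own pace and stop on an object; squeeze is the grip in N (left out, the last holds). Time passes only in rows, so rows that do not move let the fingers close. The tool returns the time, the measured TCP pose, the force, the opening and the grip force at its end. only (a regular expression) keeps the lines of the reply that match it, lines (a string "A,B") keeps lines A to B, and quiet returns only ok. Input that does not fit is refused with a message, and nothing moves.
- arm.get_state(): the state, without advancing time (a new reading comes with each control period).
- arm.grab_frame(name): name is "side" or "top"; returns the picture (420x560x3 uint8, red, green, blue); there is no depth.
- arm.camera_params(name): a dict with "fx", "fy", "cx", "cy" (pixels), "T" (4x4, takes a point from camera to world coordinates). Camera axes: x right, y down, z forward; pixel columns grow to the right and rows downward; lengths in m; the calibration is good to about 2 mm. A picture is of the moment at which its call begins. camera_params takes no time and is no camera call.
- arm.job_done(): hands the job in; it is judged then, once.
The state is a dict: "t": time; "q": joint angles; "qd": joint speeds; "joint_efforts": joint torques, N m; "eef_pos": TCP position; "ee_rot": TCP orientation; "force": force on the tool from outside, world axes, zero at the start; "moment": the same for the moment, N m; "width": finger opening in m; "gripper_force": force on a finger pad.
Only numpy, scipy, OpenCV 4.12 (cv2) and the standard library are available. Lean on these libraries where they do the work, as an engineer would, in place of code of your own. Each camera call takes 0.05 s, during which the arm holds its last target. There are 200 camera calls.

## Working session

There is one attempt and no reset: what is moved stays moved. The work goes in short steps, Python scripts to look and compute and a tool call to move; the robot and the scene stay as the last step left them, time stands still between calls to the robot, and variables do not carry over. Pictures are saved under pics/ and viewed, at most 10 in all, crops included, and the job is handed in when it is done.

```bash
ls; mkdir -p pics
```

Run:
```python
from station import arm
import cv2
s=arm.get_state();print(s['t'],s['eef_pos'],s['ee_rot'],s['width'],arm.hold_point_z)
for n in("side","top"):
    im=arm.grab_frame(n);cv2.imwrite(f"pics/{n}0.png",im[:,:,::-1]);p=arm.camera_params(n);print(n,p)
```

```text
pics
station.py
0.0 [0.25258459 0.62541969 0.22563773] [ 3.13995456e+00 -1.01581204e-04 -3.83893128e-01] 0.08774749683402173 0.0188
side {'fx': 502.15574075195093, 'fy': 502.15574075195093, 'cx': 268.56629155226614, 'cy': 206.3008772278211, 'T': array([[ 0.97424218, -0.11547927,  0.19369232,  0.31868446],
       [-0.22421234, -0.5878553 ,  0.77727407, -0.34169825],
       [ 0.02410402, -0.80068139, -0.5986053 ,  0.62524718],
       [ 0.        ,  0.        ,  0.        ,  1.        ]])}
top {'fx': 483.7443444398626, 'fy': 483.7443444398626, 'cx': 268.0700704153362, 'cy': 206.91476641267286, 'T': array([[-0.02859161, -0.99272515,  0.11695854,  0.38540425],
       [-0.99933307,  0.0310467 ,  0.019223  ,  0.32231337],
       [-0.02271433, -0.11633092, -0.99295074,  0.9553579 ],
       [ 0.        ,  0.        ,  0.        ,  1.        ]])}
```

View pics/side0.png

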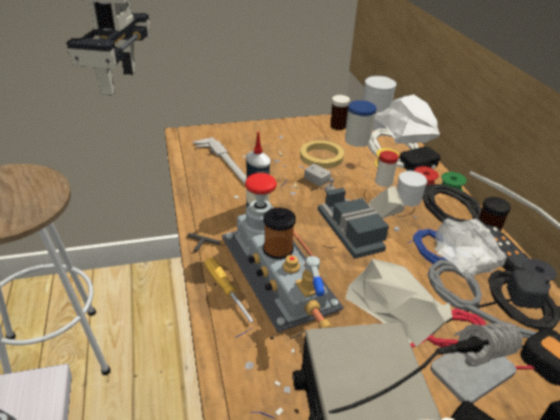

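View pics/top0.png

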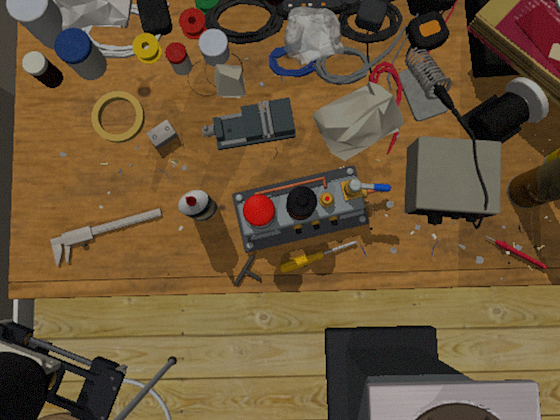

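The side view shows the knob at (261,184), jar cap (279,218), indicator (291,260) and blue grip (319,285). The top view shows the knob at (258,210), jar (301,203), indicator (327,200), grip (375,187), tin (195,205), screwdriver (310,258) and key (245,268).

Create h.py:
```python
import numpy as np,cv2
from station import arm
P={n:arm.camera_params(n) for n in("side","top")}
def ray(n,u,v):
    p=P[n];d=p["T"][:3,:3]@[(u-p["cx"])/p["fx"],(v-p["cy"])/p["fy"],1];return p["T"][:3,3],d/np.linalg.norm(d)
def plane(n,uv,z):
    o,d=ray(n,*uv);return o+d*(z-o[2])/d[2]
def tri(a,b):
    (o,d),(q,e)=ray("side",*a),ray("top",*b)
    s=np.linalg.lstsq(np.c_[d,-e],q-o,rcond=None)[0];x,y=o+s[0]*d,q+s[1]*e
    return (x+y)/2,np.linalg.norm(x-y)
def proj(n,X):
    p=P[n];c=np.linalg.inv(p["T"])@np.r_[X,1];return [p["fx"]*c[0]/c[2]+p["cx"],p["fy"]*c[1]/c[2]+p["cy"]]
R={"red":((0,150,90),(6,255,255)),"blue":((105,150,80),(125,255,255)),"black":((0,0,0),(180,255,45))}
def blob(im,c,box):
    x0,y0,x1,y1=box;h=cv2.cvtColor(im[y0:y1,x0:x1],cv2.COLOR_RGB2HSV)
    m=cv2.inRange(h,*map(np.array,R[c]))
    if c=="red": m|=cv2.inRange(h,np.array((172,150,90)),np.array((180,255,255)))
    k,l,st,ce=cv2.connectedComponentsWithStats(m);i=1+np.argmax(st[1:,4]);
    return ce[i]+[x0,y0],st[i]
```

Run:
```python
from h import *
S=cv2.imread("pics/side0.png")[:,:,::-1].copy();T=cv2.imread("pics/top0.png")[:,:,::-1].copy()
for nm,c,bs,bt in [("knob","red",(240,170,282,205),(235,185,280,232)),("grip","blue",(300,265,335,300),(360,175,400,200)),
  ("cap","black",(258,205,300,232),(280,180,320,225)),("pin","red",(280,250,302,270),(318,190,338,212))]:
    a,sa=blob(S,c,bs);b,sb=blob(T,c,bt);print(nm,a.round(1),sa,b.round(1),sb,tri(a,b))
    for z in(.151,.135,.103,.074):print(z,plane("side",a,z).round(4),plane("top",b,z).round(4))
o=np.hstack([cv2.resize(S[160:340,190:350],(400,450),interpolation=2),cv2.resize(T[170:290,180:400],(400,218),interpolation=2)[:450] if 0 else cv2.copyMakeBorder(cv2.resize(T[165:285,230:400],(400,282)),0,168,0,0,0)])
cv2.imwrite("pics/crop.png",o[:,:,::-1])
```

```text
knob [260.4 182.9] [  5   3  32  21 527] [258.2 209.6] [  8   9  31  32 787] (array([0.47693857, 0.35506042, 0.1410887 ]), np.float64(0.0007100986027423934))
0.151 [0.4733 0.3408 0.151 ] [0.4762 0.3546 0.151 ]
0.135 [0.4786 0.3638 0.135 ] [0.478  0.3553 0.135 ]
0.103 [0.489  0.4099 0.103 ] [0.4816 0.3565 0.103 ]
0.074 [0.4985 0.4516 0.074 ] [0.4849 0.3577 0.074 ]
grip [318.5 285.9] [ 14  13  10  18 128] [381.6 187.1] [ 14   9  17   7 102] (array([0.51506382, 0.13636745, 0.10283127]), np.float64(0.00046803066074723793))
0.151 [0.4972 0.0923 0.151 ] [0.5075 0.1469 0.151 ]
0.135 [0.5032 0.1069 0.135 ] [0.5099 0.1434 0.135 ]
0.103 [0.5152 0.1362 0.103 ] [0.5148 0.1365 0.103 ]
0.074 [0.5262 0.1627 0.074 ] [0.5192 0.1301 0.074 ]
cap [278.4 219.1] [  6   4  30  22 503] [301.  202.3] [  7   6  30  34 803] (array([0.49074017, 0.28091536, 0.11719006]), np.float64(0.0006070834709109858))
0.151 [0.4796 0.2395 0.151 ] [0.4862 0.2826 0.151 ]
0.135 [0.485  0.2591 0.135 ] [0.4882 0.2818 0.135 ]
0.103 [0.4959 0.2983 0.103 ] [0.4922 0.2803 0.103 ]
0.074 [0.5057 0.3338 0.074 ] [0.4959 0.2788 0.074 ]
pin [291.5 258. ] [10  7  4  3  8] [326.8 198. ] [ 7  6  4  5 12] (array([0.50224622, 0.23117671, 0.07391842]), np.float64(0.00013334769575108142))
0.151 [0.4765 0.1511 0.151 ] [0.4921 0.2391 0.151 ]
0.135 [0.4818 0.1677 0.135 ] [0.4942 0.2375 0.135 ]
0.103 [0.4925 0.201  0.103 ] [0.4985 0.2342 0.103 ]
0.074 [0.5022 0.2311 0.074 ] [0.5023 0.2312 0.074 ]
```

View pics/crop.png

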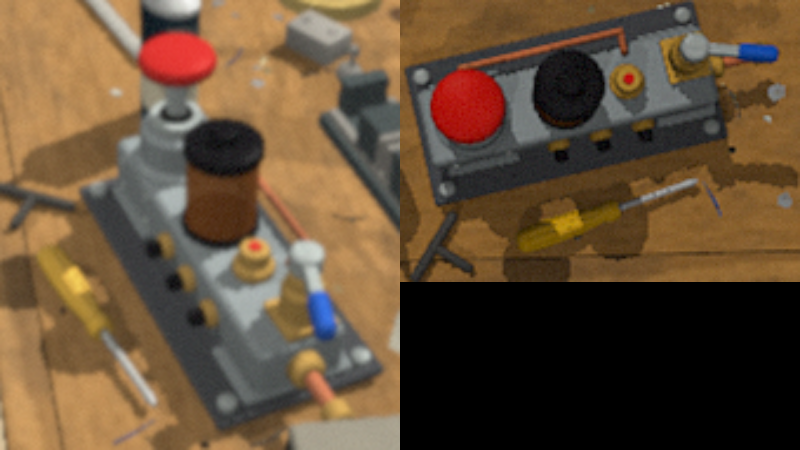

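Add to h.py:
```python
K=np.array([.4765,.355]);PIN=np.array([.5023,.2312]);u=(PIN-K)/np.linalg.norm(PIN-K);b=np.array([-u[1],u[0]]) # u=unit -y, b=unit +x (back)
PIV=K+.176*u
def row(xyz,yaw,ref=None):
    s=arm.get_state();p=np.array(s["eef_pos"]) if ref is None else np.array(ref[:3]);y=s["ee_rot"][2] if ref is None else ref[3]
    d=np.array(xyz)-p;c,n=np.cos(y),np.sin(y)
    t=(y-yaw+np.pi)%(2*np.pi)-np.pi
    return np.round([d[0]*c+d[1]*n,d[0]*n-d[1]*c,-d[2],t],4)
def lev(img_s,img_t):
    a,_=blob(img_s,"blue",(270,240,345,330));c,_=blob(img_t,"blue",(300,165,400,250));X,e=tri(a,c)
    d=X[:2]-PIV;return X,e,np.arctan2(-d@b,d@u)
```

Run:
```python
from h import *
S=cv2.imread("pics/side0.png")[:,:,::-1].copy();T=cv2.imread("pics/top0.png")[:,:,::-1].copy()
print(u,b,PIV,lev(S,T));print("box",tri((308,334),(409,213)),tri((397,325),(413,140)))
th=lev(S,T)[2]
def push(t,off,z,r=.047):
    L=np.cos(t)*u-np.sin(t)*b; N=np.cos(t)*b+np.sin(t)*u   # N: back side of lever
    q=PIV+r*L+off*N; return [*q,z],np.arctan2(L[1],L[0])+np.pi/2
x,y=push(th,.035,.225);print(x,y,row(x,y))
```

```text
[ 0.20401741 -0.97896726] [0.97896726 0.20401741] [0.51240706 0.18270176] (array([0.51506382, 0.13636745, 0.10283127]), np.float64(0.00046803066074723793), np.float64(0.14818366643570036))
box (array([0.47764309, 0.08090326, 0.07174837]), np.float64(0.014983434958185394)) (array([0.60793602, 0.06693243, 0.07552776]), np.float64(0.005539188795178725))
[np.float64(0.5500401812675421), np.float64(0.13778240677571302), 0.225] 0.05727623472094723 [ 0.4584  0.3408  0.0007 -0.4412]
```

Units first: shifts go in units of 20 mm and turns go in units of 0.2 rad. So 0.458 m is 22.9, 0.341 m is 17.05, -0.44 rad is -2.2.

send_path([
  {"finger_gap": 0, "xyz": [22.9, 17.05, 0], "rz": -2.2},
  {"finger_gap": 0, "xyz": [22.9, 17.05, 0], "rz": -2.2},
  {"finger_gap": 0, "xyz": [22.9, 17.05, 0], "rz": -2.2},
  {"finger_gap": 0, "xyz": [22.9, 17.05, 0], "rz": -2.2},
  {"finger_gap": 0, "xyz": [22.9, 17.05, 0], "rz": -2.2},
  {"finger_gap": 0, "xyz": [22.9, 17.05, 0], "rz": -2.2},
  {"finger_gap": 0, "xyz": [22.9, 17.05, 0], "rz": -2.2},
  {"finger_gap": 0, "xyz": [22.9, 17.05, 0], "rz": -2.2},
  {"finger_gap": 0, "xyz": [22.9, 17.05, 0], "rz": -2.2},
  {"finger_gap": 0, "xyz": [22.9, 17.05, 0], "rz": -2.2},
  {"finger_gap": 0, "xyz": [22.9, 17.05, 0], "rz": -2.2},
  {"finger_gap": 0, "xyz": [22.9, 17.05, 0], "rz": -2.2},
  {"finger_gap": 0, "xyz": [22.9, 17.05, 0], "rz": -2.2},
  {"finger_gap": 0, "xyz": [22.9, 17.05, 0], "rz": -2.2},
  {"finger_gap": 0, "xyz": [22.9, 17.05, 0], "rz": -2.2},
  {"finger_gap": 0, "xyz": [22.9, 17.05, 0], "rz": -2.2},
], squeeze=5)

```text
t: 1.43
eef_pos: [0.5501, 0.1364, 0.2259]
ee_rot: [3.141, 0.001, 0.053]
force: [-0.5, -0.2, 0.1]
width: 0.0005
gripper_force: 0.0
```

Run:
```python
from h import *
S=arm.grab_frame("side");T=arm.grab_frame("top")
cv2.imwrite("pics/m1.png",np.hstack([S[60:340,200:480],T[60:340,230:510]])[:,:,::-1])
s=arm.get_state();print(s["t"],s["q"],s["eef_pos"])
print("hub",plane("top",(354.5,185),.112))
```

```text
1.5333 [ 5.91617483e-01  1.81867491e-01 -2.31325389e-01 -2.83983073e-04
 -1.15816253e+00  1.03497631e+00] [0.54945774 0.1382263  0.2262355 ]
hub [0.51876378 0.18562883 0.112     ]
```

View pics/m1.png

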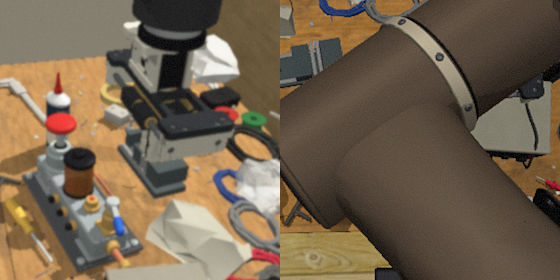

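Run:
```python
from h import *
S=cv2.imread("pics/side0.png");T=cv2.imread("pics/top0.png")
print(tri((312.5,260),(354.5,185)), proj("side",[*PIV,.112]),proj("top",[*PIV,.112]),proj("top",[*PIV,.054]))
for n,X in(("side",S),("top",T)):
    for z in(.103,.117):
        p=proj(n,[*PIV,z]);cv2.drawMarker(X,[round(a) for a in p],(0,255,0),0,3)
o=np.hstack([cv2.resize(S[240:300,275:345],(400,343),interpolation=0),cv2.resize(T[160:220,330:400],(400,343),interpolation=0)])
cv2.imwrite("pics/hub.png",o)
```

```text
(array([0.52002226, 0.18487762, 0.10827979]), np.float64(0.0013491935814858402)) [np.float64(307.8015597261052), np.float64(259.90001002704133)] [np.float64(356.3503783638307), np.float64(188.5207502647279)] [np.float64(351.4484935464758), np.float64(193.2863713998028)]
```

View pics/hub.png

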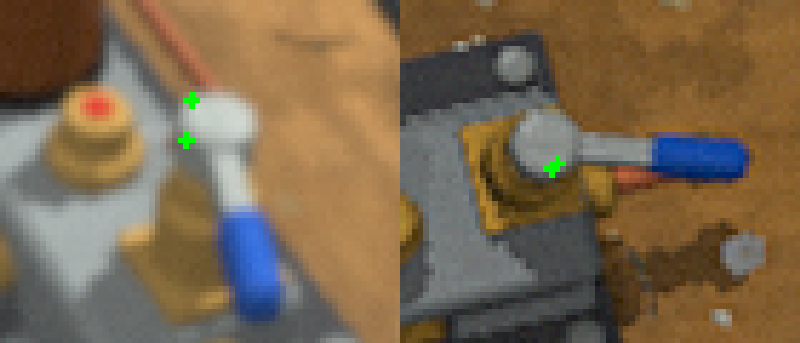

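The hub in the hub crop sits about 8 mm behind the knob–pin line, in both views. I'll use the triangulated hub (0.5195, 0.185) as the pivot, which puts the lever at about 0.3 rad.

```bash
sed -i 's/^PIV=.*/PIV=np.array([.5195,.185])/' h.py
```

Add to h.py:
```python
def push(t,off,z,r=.047):
    L=np.cos(t)*u-np.sin(t)*b; N=np.cos(t)*b+np.sin(t)*u
    q=PIV+r*L+off*N; return [*q,z],np.arctan2(L[1],L[0])+np.pi/2
```

```text
(no output)
```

send_path([
  {"finger_gap": 0, "xyz": [0, 0, 2]},
  {"finger_gap": 0, "xyz": [0, 0, 4]},
  {"finger_gap": 0, "xyz": [0, 0, 6], "rz": 0.5},
  {"finger_gap": 0, "xyz": [0, 0, 6.4], "rz": 0.7},
  {"finger_gap": 0, "xyz": [0, 0, 6.4], "rz": 0.7},
  {"finger_gap": 0, "xyz": [0, 0, 6.4], "rz": 0.7},
])

```text
t: 2.03
eef_pos: [0.5495, 0.1392, 0.0986]
ee_rot: [3.141, 0.0, -0.08]
force: [-0.5, 0.7, 1.1]
width: 0.0005
gripper_force: 0.0
```

Run:
```python
from h import *
for t in(.3,.5,.7,.9,1.1,1.3,1.4,1.5): 
    x,y=push(t,.016,.098);print(t,np.round(x,4),row(x,y))
```

```text
0.3 [0.531  0.1367 0.098 ] [-0.0183  0.004   0.0006  0.0145]
0.5 [0.5212 0.1354 0.098 ] [-0.028   0.0061  0.0006  0.2145]
0.7 [0.5113 0.136  0.098 ] [-0.0379  0.0062  0.0006  0.4145]
0.9 [0.5017 0.1386 0.098 ] [-4.760e-02  4.400e-03  6.000e-04  6.145e-01]
1.1 [0.4929 0.1431 0.098 ] [-5.680e-02  7.000e-04  6.000e-04  8.145e-01]
1.3 [0.4851 0.1492 0.098 ] [-6.5100e-02 -4.8000e-03  6.0000e-04  1.0145e+00]
1.4 [0.4817 0.1528 0.098 ] [-6.8800e-02 -8.1000e-03  6.0000e-04  1.1145e+00]
1.5 [0.4786 0.1568 0.098 ] [-7.2100e-02 -1.1800e-02  6.0000e-04  1.2145e+00]
```

To row units: -0.0651 m is -3.255, -0.061 m is -3.05, 1.01 rad is 5.05.

send_path([
  {"finger_gap": 0, "xyz": [-0.5, 0.15, 0]},
  {"finger_gap": 0, "xyz": [-0.9, 0.2, 0], "rz": 0.25},
  {"finger_gap": 0, "xyz": [-1.15, 0.25, 0], "rz": 0.55},
  {"finger_gap": 0, "xyz": [-1.4, 0.3, 0], "rz": 1.05},
  {"finger_gap": 0, "xyz": [-1.65, 0.3, 0], "rz": 1.55},
  {"finger_gap": 0, "xyz": [-1.9, 0.3, 0], "rz": 2.05},
  {"finger_gap": 0, "xyz": [-2.15, 0.275, 0], "rz": 2.55},
  {"finger_gap": 0, "xyz": [-2.38, 0.22, 0], "rz": 3.05},
  {"finger_gap": 0, "xyz": [-2.6, 0.15, 0], "rz": 3.55},
  {"finger_gap": 0, "xyz": [-2.84, 0.035, 0], "rz": 4.05},
  {"finger_gap": 0, "xyz": [-3.05, -0.1, 0], "rz": 4.55},
  {"finger_gap": 0, "xyz": [-3.255, -0.24, 0], "rz": 5.05},
  {"finger_gap": 0, "xyz": [-3.255, -0.24, 0], "rz": 5.05},
])

```text
t: 3.12
eef_pos: [0.4854, 0.1495, 0.1006]
ee_rot: [-3.138, 0.001, -1.096]
force: [0.2, 0.3, -0.2]
width: 0.001
gripper_force: 0.0
```

Run:
```python
from h import *
S=arm.grab_frame("side");cv2.imwrite("pics/m2.png",cv2.resize(S[190:340,200:400],(800,600))[:,:,::-1])
a,st=blob(S,"blue",(230,220,345,330));print(a,st,plane("side",a,.103))
for t in (1.2,1.3,1.4,1.5,1.57):
    x,y=push(t,.016,.098);print(t,np.round(x,4),row(x,y),proj("side",push(t,0,.103)[0]))
```

```text
[280.15384615 279.        ] [49 57  3  5 13] [0.46458042 0.16081896 0.103     ]
1.2 [0.4888 0.146  0.098 ] [ 0.0045 -0.0014  0.0024 -0.0955] [np.float64(290.6896272496623), np.float64(278.1609991890852)]
1.3 [0.4851 0.1492 0.098 ] [-0.0001  0.0004  0.0024  0.0045] [np.float64(288.4186363837398), np.float64(276.4540816667158)]
1.4 [0.4817 0.1528 0.098 ] [-0.0049  0.0018  0.0024  0.1045] [np.float64(286.40181957486135), np.float64(274.61790659739995)]
1.5 [0.4786 0.1568 0.098 ] [-0.0098  0.0026  0.0024  0.2045] [np.float64(284.65808590147617), np.float64(272.6739738470416)]
1.57 [0.4768 0.1597 0.098 ] [-0.0132  0.0029  0.0024  0.2745] [np.float64(283.60827782806575), np.float64(271.2610001032066)]
```

View pics/m2.png

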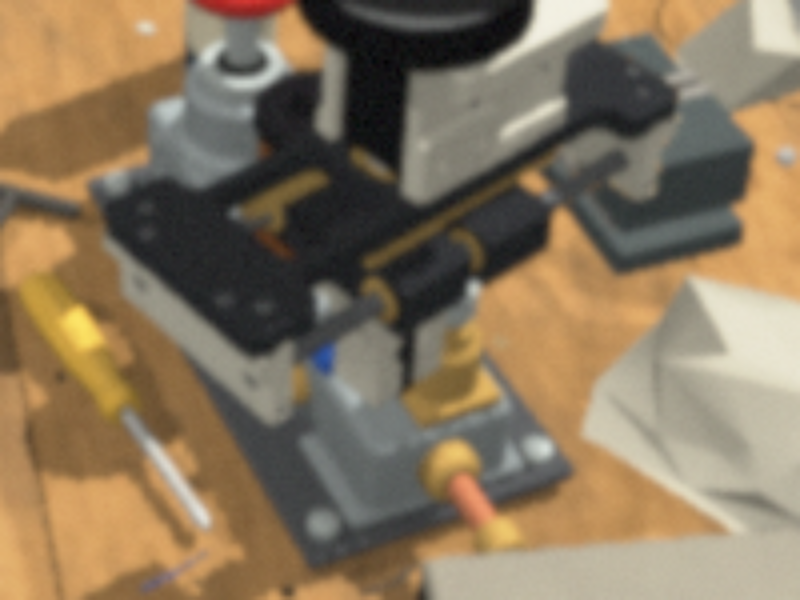

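The blue grip tip shows at crop (322,360), just ahead of the closed fingers, so the lever has followed. Next is the last bit.

send_path([
  {"finger_gap": 0, "xyz": [-0.125, 0.05, 0], "rz": 0.25},
  {"finger_gap": 0, "xyz": [-0.25, 0.09, 0], "rz": 0.5},
  {"finger_gap": 0, "xyz": [-0.37, 0.11, 0], "rz": 0.75},
  {"finger_gap": 0, "xyz": [-0.44, 0.12, 0], "rz": 0.9},
  {"finger_gap": 0, "xyz": [-0.44, 0.12, 0], "rz": 0.9},
  {"finger_gap": 0, "xyz": [-0.44, 0.12, 0], "rz": 0.9},
])

```text
t: 3.67
eef_pos: [0.4794, 0.1554, 0.0993]
ee_rot: [-3.14, 0.001, -1.27]
force: [-0.8, -0.8, 0.0]
width: 0.0004
gripper_force: 0.1
```

Run:
```python
from h import *
for t in (1.4,1.5,1.57):
    x,y=push(t,.016,.1);print(t,np.round(x,4),row(x,y))
```

```text
1.4 [0.4817 0.1528 0.1   ] [ 0.0031 -0.0014 -0.0007 -0.075 ]
1.5 [0.4786 0.1568 0.1   ] [-0.0015  0.0003 -0.0007  0.025 ]
1.57 [0.4768 0.1597 0.1   ] [-0.0049  0.0012 -0.0007  0.095 ]
```

send_path([
  {"finger_gap": 0, "xyz": [-0.05, 0.01, 0], "rz": 0.1},
  {"finger_gap": 0, "xyz": [-0.1, 0.02, 0], "rz": 0.2},
  {"finger_gap": 0, "xyz": [-0.1, 0.02, 0], "rz": 0.2},
])

```text
t: 3.92
eef_pos: [0.4781, 0.1569, 0.0987]
ee_rot: [-3.142, -0.0, -1.315]
force: [0.8, -2.4, 2.0]
width: 0.0006
gripper_force: 0.9
```

send_path([
  {"finger_gap": 0, "xyz": [1, 0, 0]},
  {"finger_gap": 0, "xyz": [2, 0, -1.5]},
  {"finger_gap": 0, "xyz": [2, 0, -3.5]},
  {"finger_gap": 0, "xyz": [2, 0, -5.5]},
  {"finger_gap": 0, "xyz": [2, 0, -6.5]},
  {"finger_gap": 0, "xyz": [2, 0, -6.5]},
])

```text
t: 4.42
eef_pos: [0.4908, 0.1193, 0.234]
ee_rot: [-3.133, 0.002, -1.313]
force: [0.9, 0.9, 1.1]
width: -0.0
gripper_force: 0.0
```

Run:
```python
from h import *
S=arm.grab_frame("side");cv2.imwrite("pics/m3.png",cv2.resize(S[190:340,200:400],(800,600))[:,:,::-1])
a,st=blob(S,"blue",(255,230,345,330));print(a,st,plane("side",a,.103))
X=plane("side",a,.103)[:2]-PIV;print(np.linalg.norm(X),np.arctan2(-X@b,X@u))
print(row([*K,.22],b@[0,0] if 0 else arm.get_state()["ee_rot"][2]))
```

```text
[283.96453901 271.60992908] [ 20  36  19  12 141] [0.47383177 0.17455512 0.103     ]
0.04684743720008094 1.5514112299032157
[-0.2315 -0.0476  0.0112  0.    ]
```

View pics/m3.png

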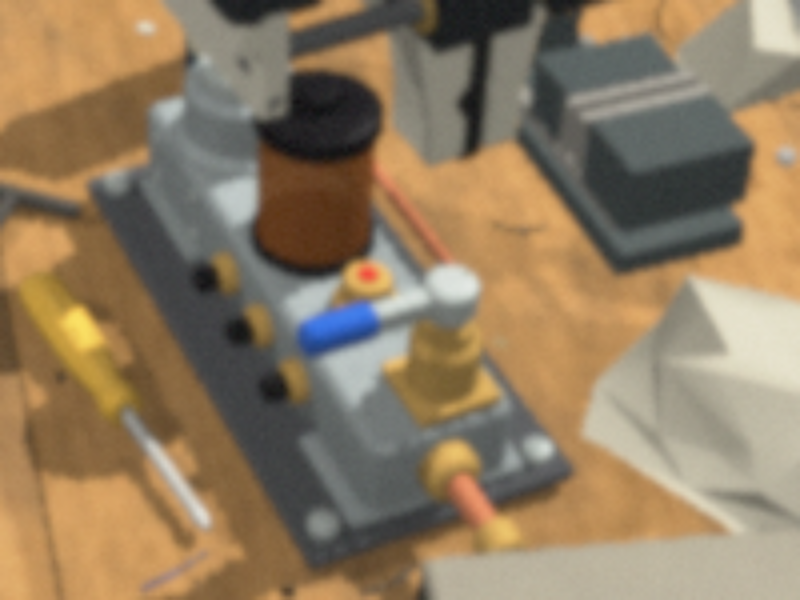

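The crop shows the blue grip (340,328) pointing to the front, measured at about 1.55 rad, with the pin still flush at (367,273). Now to the knob.

To row units: -0.231 m is -11.55, 0.065 m is 3.25.

send_path([
  {"finger_gap": 0, "xyz": [-11.55, -2.4, 0]},
  {"finger_gap": 0, "xyz": [-11.55, -2.4, 0]},
  {"finger_gap": 0, "xyz": [-11.55, -2.4, 0]},
  {"finger_gap": 0, "xyz": [-11.55, -2.4, 1]},
  {"finger_gap": 0, "xyz": [-11.55, -2.4, 1.5]},
  {"finger_gap": 0, "xyz": [-11.55, -2.4, 2.5]},
  {"finger_gap": 0, "xyz": [-11.55, -2.4, 3.25]},
  {"finger_gap": 0, "xyz": [-11.55, -2.4, 3.25]},
])

```text
t: 5.13
eef_pos: [0.4732, 0.3534, 0.1577]
ee_rot: [3.134, -0.005, -1.312]
force: [-1.0, -1.4, -1.7]
width: 0.0003
gripper_force: 0.0
```

Run:
```python
from h import *
s=arm.get_state();print(s["eef_pos"],s["ee_rot"],row([*K,.153],s["ee_rot"][2]))
```

```text
[0.47315907 0.35337611 0.15767389] [ 3.13350739 -0.00475792 -1.31179059] [-0.0007 -0.0036  0.0047  0.    ]
```

To row units: -0.003 m is -0.15, -0.001 m is -0.05.

send_path([
  {"finger_gap": 0, "xyz": [-0.05, -0.15, 0]},
  {"finger_gap": 0, "xyz": [-0.05, -0.15, 0]},
])

```text
t: 5.3
eef_pos: [0.4793, 0.3554, 0.1641]
ee_rot: [-3.141, -0.0, -1.314]
force: [0.4, 0.7, 0.8]
width: 0.0009
gripper_force: 0.0
```

send_path([
  {"finger_gap": 0, "xyz": [0, 0, 0.5]},
  {"finger_gap": 0, "xyz": [0, 0, 1]},
  {"finger_gap": 0, "xyz": [0, 0, 1.5]},
  {"finger_gap": 0, "xyz": [0, 0, 1.8]},
  {"finger_gap": 0, "xyz": [0, 0, 1.8]},
])

```text
t: 5.72
eef_pos: [0.4801, 0.356, 0.1284]
ee_rot: [-3.138, 0.002, -1.314]
force: [-0.0, 1.2, 9.1]
width: 0.0006
gripper_force: 4.3
```

To row units: 0.007 m is 0.35, 0.004 m is 0.2.

send_path([
  {"finger_gap": 0, "xyz": [0, 0, 0.2]},
  {"finger_gap": 0, "xyz": [0, 0, 0.35]},
  {"finger_gap": 0, "xyz": [0, 0, 0.35]},
  {"finger_gap": 0, "xyz": [0, 0, 0.35]},
])

```text
t: 6.05
eef_pos: [0.4801, 0.356, 0.1226]
ee_rot: [-3.138, 0.002, -1.314]
force: [-0.1, -0.1, 11.3]
width: 0.0003
gripper_force: 5.1
```

To row units: -0.037 m is -1.85, -0.035 m is -1.75.

send_path([
  {"finger_gap": 0, "xyz": [0, 0, 0.05]},
  {"finger_gap": 0, "xyz": [0, 0, 0.05]},
  {"finger_gap": 0, "xyz": [0, 0, -0.75]},
  {"finger_gap": 0, "xyz": [0, 0, -1.75]},
  {"finger_gap": 0, "xyz": [0, 0, -1.85]},
  {"finger_gap": 0, "xyz": [0, 0, -1.85]},
  {"finger_gap": 0, "xyz": [0, 0, -1.85]},
])

```text
t: 6.63
eef_pos: [0.4786, 0.355, 0.1574]
ee_rot: [-3.142, 0.001, -1.315]
force: [-0.1, 0.5, 0.1]
width: 0.0005
gripper_force: 0.0
```

send_path([
  {"finger_gap": 0, "xyz": [0, 0, 0.75]},
  {"finger_gap": 0, "xyz": [0, 0, 1.5]},
  {"finger_gap": 0, "xyz": [0, 0, 1.9]},
  {"finger_gap": 0, "xyz": [0, 0, 1.9]},
  {"finger_gap": 0, "xyz": [0, 0, 1.9]},
])

```text
t: 7.05
eef_pos: [0.4797, 0.356, 0.1208]
ee_rot: [-3.139, 0.001, -1.313]
force: [-1.2, -1.1, 12.4]
width: 0.0003
gripper_force: 6.3
```

send_path([
  {"finger_gap": 0, "xyz": [0, 0, -0.75]},
  {"finger_gap": 0, "xyz": [0, 0, -1.75]},
  {"finger_gap": 0, "xyz": [0, 0, -1.9]},
  {"finger_gap": 0, "xyz": [0, 0, -1.9]},
  {"finger_gap": 0, "xyz": [0, 0, -1.9]},
])

```text
t: 7.47
eef_pos: [0.4782, 0.355, 0.1565]
ee_rot: [3.14, -0.0, -1.314]
force: [0.6, -0.2, -0.1]
width: 0.0005
gripper_force: 0.0
```

send_path([
  {"finger_gap": 0, "xyz": [0, 0, 0.75]},
  {"finger_gap": 0, "xyz": [0, 0, 1.5]},
  {"finger_gap": 0, "xyz": [0, 0, 1.9]},
  {"finger_gap": 0, "xyz": [0, 0, 1.9]},
  {"finger_gap": 0, "xyz": [0, 0, 1.9]},
])

```text
t: 7.88
eef_pos: [0.4794, 0.356, 0.1208]
ee_rot: [-3.14, 0.0, -1.313]
force: [-1.9, -1.6, 15.9]
width: 0.0005
gripper_force: 8.1
```

send_path([
  {"finger_gap": 0, "xyz": [0, 0, -0.75]},
  {"finger_gap": 0, "xyz": [0, 0, -1.75]},
  {"finger_gap": 0, "xyz": [0, 0, -1.9]},
  {"finger_gap": 0, "xyz": [0, 0, -1.9]},
  {"finger_gap": 0, "xyz": [0, 0, -1.9]},
])

```text
t: 8.3
eef_pos: [0.478, 0.3549, 0.1562]
ee_rot: [3.14, -0.001, -1.314]
force: [-0.2, 0.2, -0.8]
width: 0.0003
gripper_force: 0.0
```

Run:
```python
from h import *
S=arm.grab_frame("side");a=blob(S,"red",(280,235,305,268));print(a)
a=blob(S,"red",(235,165,285,215));print(a)
cv2.imwrite("pics/m4.png",cv2.resize(S[150:310,200:360],(600,600))[:,:,::-1])
```

```text
(array([291.5, 258. ]), array([10, 22,  4,  3,  8], dtype=int32))
(array([260.37871287, 184.96782178]), array([ 10,  11,  31,  18, 404], dtype=int32))
```

View pics/m4.png

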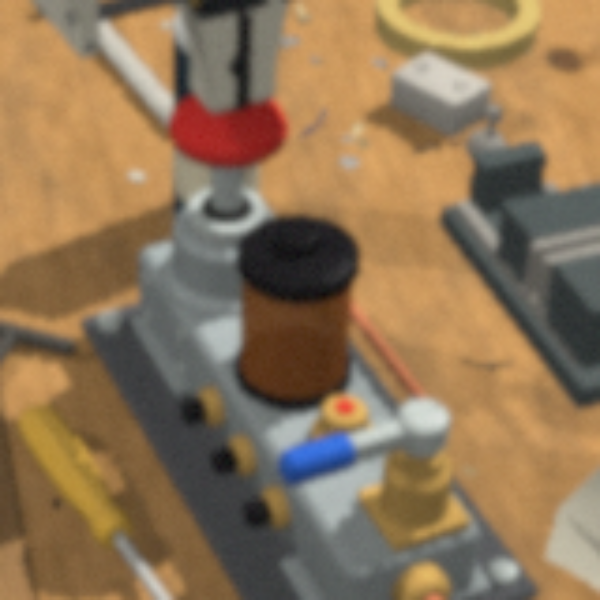

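The knob (crop 228,130) is fully up, and the pin at (345,407) is still flush after 3 strokes. I'll keep pumping.

To row units: 0.037 m is 1.85, 0.03 m is 1.5.

send_path([
  {"finger_gap": 0, "xyz": [0, 0, 0.75]},
  {"finger_gap": 0, "xyz": [0, 0, 1.5]},
  {"finger_gap": 0, "xyz": [0, 0, 1.85]},
  {"finger_gap": 0, "xyz": [0, 0, 1.85]},
  {"finger_gap": 0, "xyz": [0, 0, 1.85]},
])

```text
t: 8.77
eef_pos: [0.4793, 0.3559, 0.121]
ee_rot: [-3.14, -0.0, -1.313]
force: [-0.7, -0.4, 11.7]
width: 0.0006
gripper_force: 5.3
```

send_path([
  {"finger_gap": 0, "xyz": [0, 0, -0.75]},
  {"finger_gap": 0, "xyz": [0, 0, -1.75]},
  {"finger_gap": 0, "xyz": [0, 0, -1.9]},
  {"finger_gap": 0, "xyz": [0, 0, -1.9]},
  {"finger_gap": 0, "xyz": [0, 0, -1.9]},
])

```text
t: 9.18
eef_pos: [0.4781, 0.355, 0.1572]
ee_rot: [3.14, -0.001, -1.314]
force: [1.3, 0.3, -0.9]
width: 0.0006
gripper_force: 0.0
```

send_path([
  {"finger_gap": 0, "xyz": [0, 0, 0.75]},
  {"finger_gap": 0, "xyz": [0, 0, 1.5]},
  {"finger_gap": 0, "xyz": [0, 0, 1.9]},
  {"finger_gap": 0, "xyz": [0, 0, 1.9]},
  {"finger_gap": 0, "xyz": [0, 0, 1.9]},
])

```text
t: 9.6
eef_pos: [0.4793, 0.3561, 0.121]
ee_rot: [-3.14, 0.0, -1.313]
force: [-1.3, -0.9, 11.2]
width: 0.0006
gripper_force: 5.4
```

send_path([
  {"finger_gap": 0, "xyz": [0, 0, -0.75]},
  {"finger_gap": 0, "xyz": [0, 0, -1.75]},
  {"finger_gap": 0, "xyz": [0, 0, -1.9]},
  {"finger_gap": 0, "xyz": [0, 0, -1.9]},
  {"finger_gap": 0, "xyz": [0, 0, -1.9]},
])

```text
t: 10.02
eef_pos: [0.478, 0.355, 0.1571]
ee_rot: [3.14, -0.001, -1.314]
force: [-0.8, -0.6, -0.5]
width: 0.0005
gripper_force: 0.0
```

Create look.py:
```python
from h import *
import sys
S=arm.grab_frame("side");print(blob(S,"red",(280,230,305,268)),blob(S,"red",(235,165,285,215)))
cv2.imwrite(f"pics/{sys.argv[1]}.png",cv2.resize(S[150:310,200:360],(600,600))[:,:,::-1])
```

```bash
python3 look.py m5
```

```text
(array([291.5, 258. ]), array([10, 27,  4,  3,  8], dtype=int32)) (array([260.24697337, 184.72639225]), array([ 10,  10,  31,  19, 413], dtype=int32))
```

To row units: 0.038 m is 1.9, 0.03 m is 1.5.

send_path([
  {"finger_gap": 0, "xyz": [0, 0, 0.75]},
  {"finger_gap": 0, "xyz": [0, 0, 1.5]},
  {"finger_gap": 0, "xyz": [0, 0, 1.9]},
  {"finger_gap": 0, "xyz": [0, 0, 1.9]},
  {"finger_gap": 0, "xyz": [0, 0, 1.9]},
])

```text
t: 10.48
eef_pos: [0.4793, 0.356, 0.1211]
ee_rot: [-3.14, 0.0, -1.313]
force: [-0.3, -0.7, 10.4]
width: 0.0003
gripper_force: 5.2
```

send_path([
  {"finger_gap": 0, "xyz": [0, 0, -0.75]},
  {"finger_gap": 0, "xyz": [0, 0, -1.75]},
  {"finger_gap": 0, "xyz": [0, 0, -1.9]},
  {"finger_gap": 0, "xyz": [0, 0, -1.9]},
  {"finger_gap": 0, "xyz": [0, 0, -1.9]},
])

```text
t: 10.9
eef_pos: [0.4781, 0.3551, 0.1573]
ee_rot: [3.14, -0.001, -1.314]
force: [-0.4, 0.9, -1.1]
width: 0.0005
gripper_force: 0.0
```

```bash
python3 look.py m6
```

```text
(array([291.19512195, 252.63414634]), array([ 9, 18,  5, 10, 41], dtype=int32)) (array([260.30676329, 184.74396135]), array([ 10,  11,  31,  18, 414], dtype=int32))
```

View pics/m6.png

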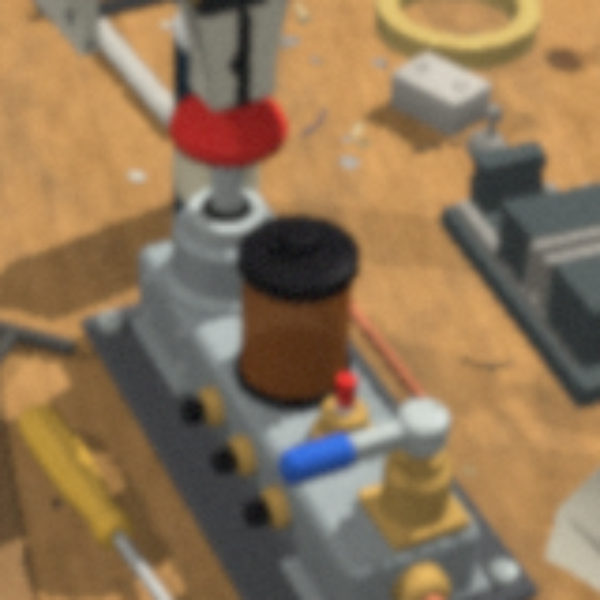

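The pin now stands out red at (345,385) and the lever is still shut. I'll back away and check how far the pin is out.

To row units: -0.08 m is -4, -0.06 m is -3.

send_path([
  {"finger_gap": 0, "xyz": [0, 0, -1.5]},
  {"finger_gap": 0, "xyz": [0, 0, -3]},
  {"finger_gap": 0, "xyz": [0, 0, -4]},
  {"finger_gap": 0, "xyz": [0, 0, -4]},
  {"finger_gap": 0, "xyz": [0, 0, -4]},
  {"finger_gap": 0, "xyz": [0, 0, -4]},
])

```text
t: 11.45
eef_pos: [0.478, 0.3551, 0.2368]
ee_rot: [3.139, -0.001, -1.314]
force: [-0.1, -0.6, -0.1]
width: 0.0006
gripper_force: 0.0
```

Run:
```python
from h import *
S=arm.grab_frame("side");c,st=blob(S,"red",(280,230,305,268));print(c,st,"top row",230+st[1])
for z in(.074,.086,.088,.09):print(z,proj("side",[*PIN,z]))
print(S[244:264,291].tolist())
a,_=blob(S,"blue",(255,230,345,330));X=plane("side",a,.103)[:2]-PIV;print(np.arctan2(-X@b,X@u))
print(blob(S,"red",(235,165,285,215)),arm.get_state()["force"])
```

```text
[291.23076923 252.71794872] [ 9 18  5 10 39] top row 248
0.074 [np.float64(291.57198896820404), np.float64(257.9432963039405)]
0.086 [np.float64(291.9583508735558), np.float64(252.40135137300854)]
0.088 [np.float64(292.0234170157846), np.float64(251.4680477214181)]
0.09 [np.float64(292.0886775950868), np.float64(250.53195507966436)]
[[91, 57, 32], [89, 55, 30], [88, 54, 30], [96, 51, 28], [129, 52, 35], [179, 51, 40], [221, 58, 51], [222, 55, 50], [196, 49, 44], [150, 32, 30], [131, 33, 31], [126, 31, 26], [128, 40, 35], [130, 54, 48], [134, 82, 75], [144, 113, 101], [156, 132, 105], [168, 139, 89], [182, 146, 83], [162, 131, 78]]
1.5502980541916218
(array([260.37642586, 182.92205323]), array([ 10,   8,  32,  21, 526], dtype=int32)) [-0.72989344 -0.15311425 -0.41824424]
```

```bash
python3 -c "
from station import arm
print(arm.job_done())"
```

```text
the job is handed in; nothing more can be done
None
```

I've handed the job in: the vent lever is shut at about 1.55 rad, the indicator pin popped fully out on the sixth stroke with its white band showing, the knob is fully up and the arm is clear. The hand-in gave no verdict.

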